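# Pop the rice cooker's lid and catch it with a fingertip

### The arm

A 6-joint arm with a two-finger parallel gripper is mounted at the origin on a cart in front of the work surface, level with it; the furniture and walls round the work are solid. World frame = base frame: x ahead of the robot, y to its left, z up, the work surface at z = 0. Lengths are in m, angles in rad, forces in N, time in s.
With the tool pointing down it reaches from about 0.35 to 0.975 m from the base axis. Payload 4.9 kg.
Tool frame: the origin (TCP) lies midway between the tips of the shut fingers; the grasp point (between the pads) lies ctrl.grip_depth behind it (ctrl.grip_depth is the distance from the TCP to the grasp point, in m); z points along the fingers, y is the line along which they close (so a half turn about z gives the same grasp; the last joint's range is limited). The gripper opens to 85 mm and grips with 20 to 120 N. Pads are 22 mm wide; open, the fingers measure 114 mm over their backs; the gripper's body (76 mm by 85 mm) begins 54 mm behind the grasp point. The pads swing forward as they close: fully open they stand 13 mm farther back than shut.
Start: joints at [1.09, 0.053, 1.613, -0, 1.476, -0.119], TCP at [0.221, 0.585, 0.231] pointing down, gripper open.
Joint ranges: [-3.01, 3.01], [-1.01, 2.22], [0.06, 2.58], [-1.02, 4.17], [0.09, 2.62], [-3.14, 3.14]. Speed limits (rad/s): [2.57, 2.57, 3.14, 3.14, 3.14, 3.14].

### API

Orientations are given as a rotation vector (axis times angle).
In Python, from station import ctrl, get_image, camera_model gives the robot as it stands. The module is installed in compiled form; this text tells all that it offers.
- The arm moves only by the shell command python3 -m crank 'ROWS' [FORCE]. ROWS is JSON, a list of rows, each a list of 7 numbers: the shift along the tool's x, y, z in mm, then the turn, a rotation vector about the tool's x, y, z in rad, then the opening, from -1 (shut) to 1 (fully open). A call has exactly 10 rows; each row shifts and turns the commanded pose from where the row before left it, along the tool's axes as they then stand; what a row does not reach is not made up. A row lasts 1/12 s, in which the tool goes at most 41.7 mm and 7.16 degrees, less where a joint would pass 70% of its speed; a pose out of reach is approached as far as the arm can. A call with a gripper value outside its range is refused whole. The fingers move at their own pace and stop on an object; FORCE is the grip in N (left out, the last holds). Time passes only in rows, so rows that do not move let the fingers close, or fill a call up. It gives the time, the measured TCP pose, the force, the opening and the grip force at its end, in the units of the state.
- ctrl.get_obs(): the state, without advancing time (a new reading comes with each control period).
- get_image(name): name is "side" or "top" or "wrist"; returns the picture (400x640x3 uint8, red, green, blue); there is no depth.
- camera_model(name): a dict with "vertical_fov" (degrees; the focal length in pixels is half the picture's height over the tangent of half this angle, whatever the lens; pixels are square), "cx", "cy" (the principal point, pixels), "R" (3x3) and "t" (3): a world point X has camera coordinates R X + t; the wrist camera has in their place "hand_eye" (4x4, takes a point from camera to tool coordinates, whose origin is the TCP and whose axes are the flange's). Camera axes: x right, y down, z forward; pixel columns grow to the right and rows downward; lengths in m; the calibration is good to about 2 mm. The wrist camera is an equidistant fisheye: a pixel r from the principal point sees the ray r / f radians off the axis. A picture is of the moment at which its call begins: read the wrist's pose just before it. camera_model takes no time and is no camera call.
- ctrl.finish_job(): hands the job in; it is judged then, once.
The state is a dict: "t": time; "q": joint angles; "dq": joint speeds; "effort": joint torques, N m; "tool_pos": TCP position; "tool_rot": TCP orientation; "contact_force": force on the tool from outside, world axes, zero at the start; "wrist_torque": the same for the moment, N m; "opening": finger opening in m; "grip_force": force on a finger pad.
Only numpy, scipy, OpenCV 4.12 (cv2) and the standard library are available. Lean on these libraries where they do the work, as an engineer would, in place of code of your own. Each camera call takes 0.05 s, during which the arm holds its last target. There are 200 camera calls.

### The job

The rice has finished: press the black release key on the front of the rice cooker, and trap the sprung lid under a fingertip as it pops up, before it swings wide open and throws its drips over the back. Keep the lid held there with its front edge about 6 cm open, so that the cooker can vent: you finish while still holding the lid down with the fingers, off the key. Only press and touch, gently; do not grip, lift, tip or shove the cooker, and leave the other things on the worktop alone.

Things in the scene. Friction and masses are not known exactly. Their poses are not given: they have to be found in the camera images.
- cooker: White round rice cooker, 224 mm across, 2.6 kg, loose on the worktop. Origin: centre of its underside; z up; front at its own -x: a console 104 mm wide, out to x = -166 mm, top at 154 mm, with a black fascia, two dummy buttons, and the black release key on top. Lid hinged at the back (+x). A grey handle, folded down at 114 mm height, reaches back to x = +149 mm.
- lid: White lid, 222 mm across, slightly domed. Origin on the hinge axis (along the cooker's y, at cooker x = +119, z = +138 mm); axes as the cooker's while shut, when it spans own x = -230 to -8 mm. Top in its frame: z = +18 mm at the middle (x = -119), +16 at 80 mm and +12 at 106 mm from the middle. A black steam cap, 38 mm across, stands 4 mm proud at x = -67 mm.
- lid_hinge (a joint): Lid angle, rad: 0 shut, 1.35 wide open. Latched until the key is about 5 mm down (keep it down about 0.3 s); then a damped spring raises it at 0.18, later 0.12 rad/s (free: 0.3 rad after 2 s, 0.7 after 5 s), pushing up with about 2 N at the front edge, 4 N half-way back; damping 3.2 N m s/rad. The front edge rises 22 mm per 0.1 rad. Pushed right down it stands ajar on the catch.
- lid_front (a point): Point on the top of the lid at its front edge, in the middle, 223 mm in front of the hinge axis; 149 mm above the worktop while the lid is shut.
- key_slide (a joint): Travel of the release key in m: 0 up, 0.008 fully down. It goes straight down; springs back when let go; 2.3 N at the start, 5.3 N fully down. The lid lets go at about 0.005.
- key_top (a point): Centre of the release key's top face (28 mm in cooker x, 30 mm in y), 139 mm in front of the cooker's centre, 170 mm above the worktop when up, 162 mm fully down: even then 6 mm higher than the shut lid's top, so one finger can press the key while the other stands over the lid.
- tin: Tin of tomatoes, 75 mm across, 58 mm high, bystander on the sink's drainer; origin at the centre of its underside.
- jar: Glass jar with a green lid, 62 mm across, 86 mm high, bystander on the drainer; origin at the centre of its underside.
- onion: Brown onion, 82 mm across, 94 mm high, bystander on the drainer; origin under its centre.
- bowl: Black oval dish, 129 x 149 x 28 mm, bystander on the drainer; origin at the centre of its underside.
- mug: White mug with a small leaf pattern, 92 x 127 x 95 mm, bystander at the front; origin at the centre of its underside.
- garlic: Garlic bulb, 53 mm, bystander at the right; origin under its centre.

How it is judged:
By the outcome, as a careful person would: the job done as asked, in the order asked, and still so for the second after the job is handed in, while the arm keeps its last pose, push and grip.
It also fails if it takes over 48 s, if anything falls off the work surface, if the arm or the gripper's body presses on something with over 40 N, if the wrist force passes 120 N, or if a joint passes its speed limit or range.

## Working session

There is one attempt and no reset: what is moved stays moved. The work goes in short steps, Python scripts to look and compute and a shell command to move; the robot and the scene stay as the last step left them, time stands still between calls to the robot, and variables do not carry over. Pictures are saved under pics/ and viewed, at most 10 in all, crops included, and the job is handed in when it is done.

```bash
mkdir -p pics; python3 - <<'E'
from station import ctrl,get_image,camera_model
import cv2,numpy as np
o=ctrl.get_obs();print({k:np.round(v,3) for k,v in o.items()},ctrl.grip_depth)
for n in("side","top","wrist"):
    im=get_image(n);cv2.imwrite(f"pics/{n}0.png",im[:,:,::-1]);m=camera_model(n);print(n,{k:np.round(v,3).tolist() for k,v in m.items() if not isinstance(v,str)})
E
```

```text
{'t': np.float64(0.0), 'q': array([ 1.09 ,  0.053,  1.614, -0.   ,  1.476, -0.119]), 'dq': array([ 0.   , -0.001, -0.001, -0.   ,  0.002,  0.   ]), 'effort': array([-1.0000e-03, -3.9371e+01, -3.7017e+01, -0.0000e+00,  7.0000e-03,
        0.0000e+00]), 'tool_pos': array([0.221, 0.584, 0.23 ]), 'tool_rot': array([-5.65e-01, -3.09e+00,  3.00e-03]), 'contact_force': array([-0.632,  0.15 , -0.412]), 'wrist_torque': array([-0.052,  0.004,  0.006]), 'grip_force': np.float64(0.0), 'opening': np.float64(0.085)} 0.0187
side {'vertical_fov': 47.6, 'cx': 309.881, 'cy': 199.583, 'R': [[0.302, -0.953, -0.003], [-0.781, -0.245, -0.575], [0.547, 0.176, -0.818]], 't': [-0.314, 0.47, 1.233]}
top {'vertical_fov': 55.949, 'cx': 319.831, 'cy': 198.513, 'R': [[-0.011, -1.0, -0.003], [-0.997, 0.011, -0.077], [0.077, 0.002, -0.997]], 't': [-0.143, 0.579, 1.244]}
wrist {'vertical_fov': 65.706, 'cx': 321.658, 'cy': 202.913, 'hand_eye': [[0.0, -0.96, -0.281, 0.071], [1.0, -0.0, 0.001, -0.001], [-0.001, -0.281, 0.96, -0.142], [0.0, 0.0, 0.0, 1.0]]}
```

View pics/top0.png

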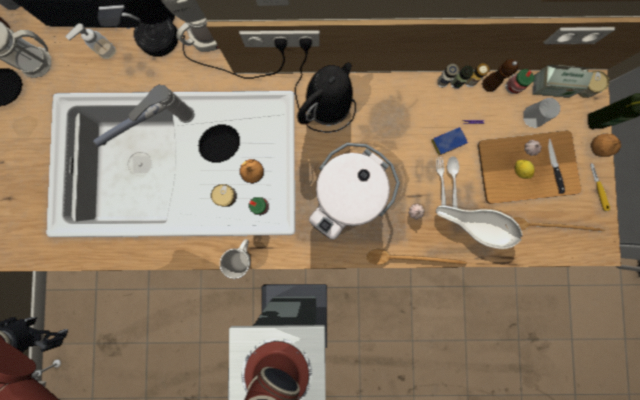

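View pics/side0.png

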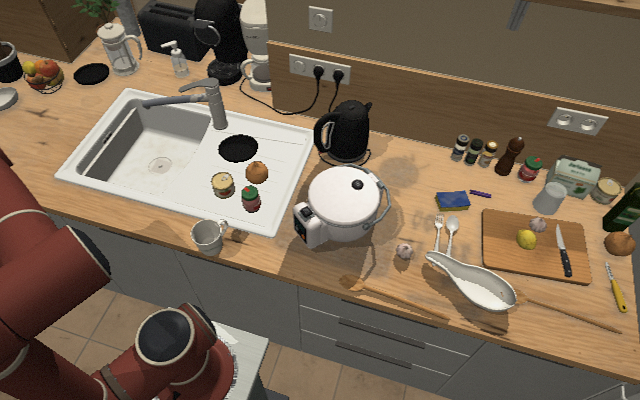

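```bash
python3 - <<'E'
import cv2,numpy as np
t=cv2.imread("pics/top0.png")[135:250,295:410];s=cv2.imread("pics/side0.png")[160:260,280:400]
a=cv2.resize(t,(400,400),interpolation=2);b=cv2.resize(s,(400,333),interpolation=2)
b=cv2.copyMakeBorder(b,0,67,0,0,0)
cv2.imwrite("pics/crop.png",np.hstack([a,b]))
E
cat > h.py <<'E'
import numpy as np
from station import camera_model
def ray(n,u,v):
    m=camera_model(n);f=200/np.tan(np.radians(m["vertical_fov"]/2));R=np.array(m["R"]);t=np.array(m["t"])
    d=R.T@np.array([(u-m["cx"])/f,(v-m["cy"])/f,1]);return -R.T@t,d
def plane(n,u,v,z):
    c,d=ray(n,u,v);return c+d*(z-c[2])/d[2]
def proj(n,X):
    m=camera_model(n);f=200/np.tan(np.radians(m["vertical_fov"]/2));p=np.array(m["R"])@X+np.array(m["t"])
    return m["cx"]+f*p[0]/p[2],m["cy"]+f*p[1]/p[2]
def tri(u1,u2):
    a,d=ray("top",*u1);b,e=ray("side",*u2)
    s=np.linalg.lstsq(np.c_[d,-e],b-a,rcond=None)[0];return (a+d*s[0]+b+e*s[1])/2,np.linalg.norm(a+d*s[0]-b-e*s[1])
E
```

```text
(no output)
```

View pics/crop.png

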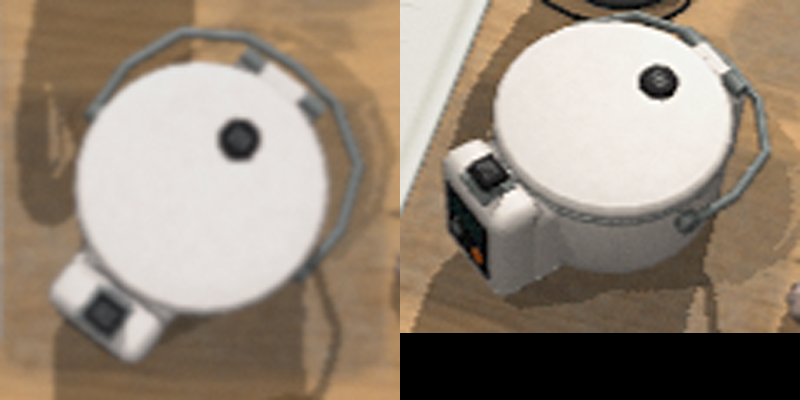

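The crop shows the cap at top (363.7,175.0) / side (357.4,184.3), the key at top (324.9,225.0) / side (306.7,211.6), and the lid centre at top (353.1,189.1).

```bash
python3 - <<'E'
from h import *
cap=plane("top",363.7,175,.160);key=plane("top",324.9,225,.170);lid=plane("top",353.1,189.1,.150)
print(cap,key,lid);print(tri((363.7,175),(357.4,184.3)),tri((324.9,225),(306.7,211.6)))
d=cap-key;print(np.linalg.norm(d[:2]),"exp",.139+.052,np.degrees(np.arctan2(d[1],d[0])))
k2=plane("side",306.7,211.6,.170);c2=plane("side",357.4,184.3,.160);print(k2,c2,np.degrees(np.arctan2(*(c2-k2)[1::-1])))
d/=np.linalg.norm(d);print("centre from key",key+d*.139, np.linalg.norm((lid-key)[:2]))
# the mug, onion etc ground
for u in((238,262),(250,172),(258,205),(222,195),(330,95)):print(plane("top",*u,0.08))
E
```

```text
[ 0.6362138  -0.28192921  0.16      ] [ 0.4872966  -0.16331917  0.17      ] [ 0.59493783 -0.25016865  0.15      ]
(array([ 0.63682672, -0.28239566,  0.1553994 ]), np.float64(0.00014280421084460126)) (array([ 0.48766971, -0.16431736,  0.16349638]), np.float64(0.0019712615683068493))
0.19038033663972695 exp 0.191 -38.536730500199866
[ 0.48392023 -0.16661798  0.17      ] [ 0.63331374 -0.28281642  0.16      ] -37.875814698297084
centre from key [ 0.59587396 -0.24979921  0.16270888] 0.1383093173705754
[0.37380982 0.11251004 0.08      ]
[0.6611049  0.07549502 0.08      ]
[0.5541156  0.04944744 0.08      ]
[0.58755353 0.1652487  0.08      ]
[ 0.91277571 -0.18595095  0.08      ]
```

```bash
python3 -m crank '[[0,0,-2,0,0,0.12,1],[0,0,-2,0,0,0.12,1],[0,0,-2,0,0,0.12,1],[0,0,-2,0,0,0.12,1],[0,0,-2,0,0,0.12,1],[0,0,-2,0,0,0.12,1],[0,0,-2,0,0,0.12,1],[0,0,-2,0,0,0.12,1],[0,0,-2,0,0,0.12,1],[0,0,-2,0,0,0.12,1]]'
python3 -m crank '[[0,0,0,0,0,0.113,1],[0,0,0,0,0,0.113,1],[0,0,0,0,0,0.113,1],[0,0,0,0,0,0.113,1],[0,0,0,0,0,0.113,1],[0,0,0,0,0,0.113,1],[-8,14,0,0,0,0,1],[-17,29,0,0,0,0,1],[-17,29,0,0,0,0,1],[-17,29,0,0,0,0,1]]'
```

```text
t: 0.98
tool_pos: [0.2211, 0.5843, 0.2509]
tool_rot: [2.218, 2.225, -0.001]
contact_force: [-0.0, 0.1, -0.4]
opening: 0.0854
grip_force: 0.0
t: 1.82
tool_pos: [0.2638, 0.4743, 0.2506]
tool_rot: [2.826, 1.37, -0.001]
contact_force: [-0.1, -0.9, 0.5]
opening: 0.0853
grip_force: 0.0
```

```bash
python3 -m crank '[[-18,31,0,0,0,0,1],[-18,31,0,0,0,0,1],[-18,31,0,0,0,0,1],[-18,31,0,0,0,0,1],[-18,31,0,0,0,0,1],[-18,31,0,0,0,0,1],[-18,31,0,0,0,0,1],[-18,31,0,0,0,0,1],[-18,31,0,0,0,0,1],[-18,31,0,0,0,0,1]]'
python3 -m crank '[[-18,31,0,0,0,0,1],[-18,31,0,0,0,0,1],[-18,31,0,0,0,0,1],[-18,31,0,0,0,0,1],[-18,31,0,0,0,0,1],[-18,31,0,0,0,0,1],[-18,31,0,0,0,0,1],[-18,31,0,0,0,0,1],[-18,31,0,0,0,0,1],[-13,22,0,0,0,0,1]]'
python3 -m crank '[[-7,12,0,0,0,0,1],[-3,8,0,0,0,0,1],[0,0,0,0,0,0,1],[0,0,0,0,0,0,1],[0,0,0,0,0,0,1],[0,0,0,0,0,0,1],[0,0,0,0,0,0,1],[0,0,0,0,0,0,1],[0,0,0,0,0,0,1],[0,0,0,0,0,0,1]]'
python3 - <<'E'
from station import ctrl,get_image
import cv2
for n in("wrist","side"):cv2.imwrite(f"pics/{n}1.png",get_image(n)[:,:,::-1])
E
```

```text
t: 2.65
tool_pos: [0.3955, 0.1405, 0.2512]
tool_rot: [2.827, 1.369, 0.001]
contact_force: [0.8, -0.1, -0.2]
opening: 0.0857
grip_force: 0.0
t: 3.48
tool_pos: [0.5233, -0.1845, 0.2507]
tool_rot: [2.829, 1.367, -0.001]
contact_force: [0.9, 0.2, 0.1]
opening: 0.0854
grip_force: 0.0
t: 4.32
tool_pos: [0.5324, -0.2018, 0.2514]
tool_rot: [2.827, 1.369, 0.0]
contact_force: [-0.6, -0.6, 0.2]
opening: 0.0852
grip_force: 0.0
```

View pics/wrist1.png

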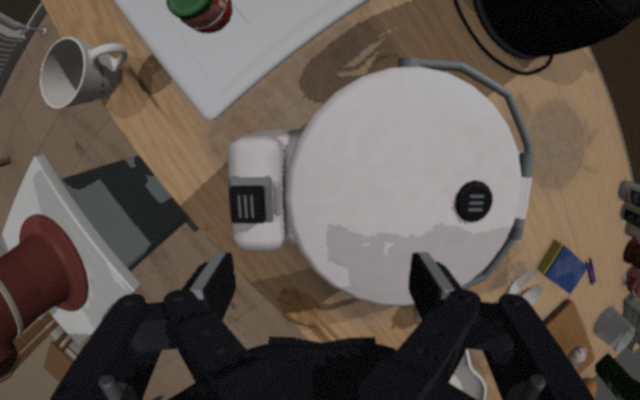

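View pics/side1.png

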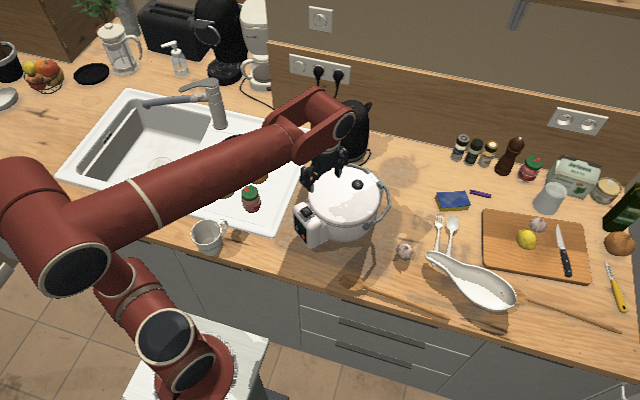

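The wrist view shows the key face at about (248,204), the cap at about (474,201), and the finger tips at about (222,262) and (424,262).

```bash
cat >> h.py <<'E'
from scipy.spatial.transform import Rotation as Ro
def wplane(u,v,z,o):
    m=camera_model("wrist");f=200/np.tan(np.radians(m["vertical_fov"]/2));x=np.array([u-m["cx"],v-m["cy"]]);r=np.hypot(*x);th=r/f
    d=np.r_[np.sin(th)*x/r,np.cos(th)];H=np.array(m["hand_eye"]);Rt=Ro.from_rotvec(o["tool_rot"]).as_matrix()
    c=Rt@H[:3,3]+o["tool_pos"];d=Rt@H[:3,:3]@d;return c+d*(z-c[2])/d[2]
E
python3 - <<'E'
from h import *;from station import ctrl
o=ctrl.get_obs();Rt=Ro.from_rotvec(o["tool_rot"]).as_matrix()
k=wplane(248,204,.170,o);c=wplane(474,201,.160,o);l=wplane(410,186,.152,o)
print(k,c,np.linalg.norm((c-k)[:2]),np.degrees(np.arctan2(*(c-k)[1::-1])))
for p in(k,c):print("tool",Rt.T@(p-o["tool_pos"])*1000)
for u in((222,258),(424,258)):
  print("tip",Rt.T@(wplane(*u,.264,o)-o["tool_pos"])*1000)
E
```

```text
[ 0.49151169 -0.16431931  0.17      ] [ 0.63778617 -0.28035352  0.16      ] 0.1867087637392074 -38.42368632608781
tool [  4.15717064 -55.46559123  81.35891574]
tool [  3.83755118 131.24187226  91.3780664 ]
tip [  4.66709928 -47.09587838 -12.64022484]
tip [  4.61041715  50.58735107 -12.63020516]
```

```bash
python3 -m crank '[[2,-7,4,0,0,0,1],[0,0,10,0,0,0,1],[0,0,14,0,0,0,1],[0,0,14,0,0,0,1],[0,0,14,0,0,0,1],[0,0,12,0,0,0,1],[0,0,7,0,0,0,1],[0,0,3,0,0,0,1],[0,0,0,0,0,0,1],[0,0,0,0,0,0,1]]'
python3 - <<'E'
from station import ctrl,get_image
import cv2,numpy as np
a=get_image("wrist")[:,:,::-1];b=get_image("side")[130:270,260:410,::-1]
cv2.imwrite("pics/w2.png",np.hstack([a[120:340,150:550],cv2.resize(b,(236,220))]))
E
```

```text
t: 5.25
tool_pos: [0.5285, -0.1963, 0.1737]
tool_rot: [2.827, 1.369, 0.001]
contact_force: [-0.3, -0.2, 0.2]
opening: 0.0853
grip_force: 0.0
```

View pics/w2.png

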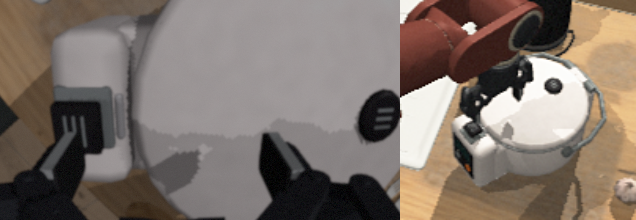

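```bash
python3 - <<'E'
from h import *;from station import ctrl
o=ctrl.get_obs();Rt=Ro.from_rotvec(o["tool_rot"]).as_matrix()
print(o["tool_pos"],o["opening"])
for n,u,z in(("k",(225,245),.17),("kL",(202,245),.17),("kR",(254,245),.17),("ktop",(225,222),.17),("cap",(530,236),.16)):
  p=wplane(*u,z,o);print(n,p,Rt.T@(p-o["tool_pos"])*1000)
E
```

```text
[ 0.52882568 -0.19649694  0.17440841] 0.08533294480368803
k [ 0.49156035 -0.16194151  0.17      ] [  3.99267096 -50.67205537   4.31484808]
kL [ 0.48066134 -0.15389388  0.17      ] [  3.54582747 -64.2128232    4.28935475]
kR [ 0.5044844  -0.17164128  0.17      ] [  4.39947813 -34.51810676   4.34522037]
ktop [ 0.50082503 -0.15255201  0.17      ] [ 17.10418342 -49.22799917   4.32179875]
cap [ 0.63752535 -0.27991839  0.16      ] [  1.97338514 136.97951284  14.66549939]
```

```bash
python3 -m crank '[[2,0,3,0,0,0,1],[0,0,3,0,0,0,1],[0,0,3,0,0,0,1],[0,0,2,0,0,0,1],[0,0,2,0,0,0,1],[0,0,1,0,0,0,1],[0,0,1,0,0,0,1],[0,0,1,0,0,0,1],[0,0,0,0,0,0,1],[0,0,0,0,0,0,1]]'
```

```text
t: 6.18
tool_pos: [0.5294, -0.1946, 0.1573]
tool_rot: [-2.828, -1.369, 0.0]
contact_force: [0.6, 0.2, 0.5]
opening: 0.0856
grip_force: 0.0
```

```bash
python3 -m crank '[[0,0,1,0,0,0,1],[0,0,1,0,0,0,1],[0,0,1,0,0,0,1],[0,0,1,0,0,0,1],[0,0,0.5,0,0,0,1],[0,0,0.5,0,0,0,1],[0,0,0,0,0,0,1],[0,0,0,0,0,0,1],[0,0,0,0,0,0,1],[0,0,0,0,0,0,1]]'
```

```text
t: 7.02
tool_pos: [0.5297, -0.1947, 0.1529]
tool_rot: [2.827, 1.369, 0.001]
contact_force: [-0.7, 1.0, 6.7]
opening: 0.0851
grip_force: 3.2
```

```bash
python3 -m crank '[[0,0,0.7,0,0,0,1],[0,0,0.7,0,0,0,1],[0,0,0,0,0,0,1],[0,0,0,0,0,0,1],[0,0,0,0,0,0,1],[0,0,0,0,0,0,1],[0,0,0,0,0,0,1],[0,0,0,0,0,0,1],[0,0,0,0,0,0,1],[0,0,0,0,0,0,1]]'
python3 - <<'E'
from station import ctrl,get_image
import cv2,numpy as np
o=ctrl.get_obs();print(o["tool_pos"],o["contact_force"])
a=get_image("wrist")[:,:,::-1];b=get_image("side")[130:270,260:410,::-1]
cv2.imwrite("pics/w3.png",np.hstack([a[120:340,150:550],cv2.resize(b,(236,220))]))
E
```

```text
t: 7.85
tool_pos: [0.5297, -0.1947, 0.1521]
tool_rot: [2.827, 1.369, 0.0]
contact_force: [-2.3, 1.5, 7.1]
opening: 0.0853
grip_force: 3.8
[ 0.52967218 -0.19468984  0.15208649] [-2.28802615  1.52470965  7.06493795]
```

View pics/w3.png

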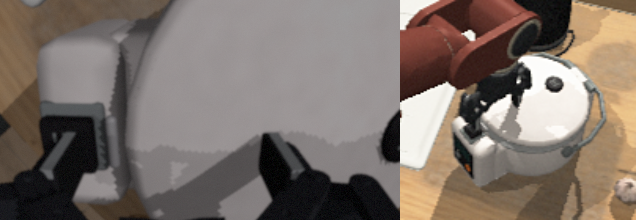

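```bash
python3 -m crank '[[0,0,-2,0,0,0,1],[0,0,-2,0,0,0,1],[0,0,-2,0,0,0,1],[0,0,-2,0,0,0,1],[0,0,-2,0,0,0,1],[0,0,-2,0,0,0,1],[0,0,-2,0,0,0,1],[0,0,-2,0,0,0,1],[0,0,-2,0,0,0,1],[0,0,0,0,0,0,1]]'
python3 -m crank '[[0,0,-2,0,0,0,1],[0,0,-2,0,0,0,1],[0,0,-2,0,0,0,1],[0,0,-2,0,0,0,1],[0,0,-2,0,0,0,1],[0,0,-2,0,0,0,1],[0,0,-2,0,0,0,1],[0,0,0,0,0,0,1],[0,0,0,0,0,0,1],[0,0,0,0,0,0,1]]'
python3 -m crank '[[0,0,0,0,0,0,1],[0,0,0,0,0,0,1],[0,0,0,0,0,0,1],[0,0,0,0,0,0,1],[0,0,0,0,0,0,1],[0,0,0,0,0,0,1],[0,0,0,0,0,0,1],[0,0,0,0,0,0,1],[0,0,0,0,0,0,1],[0,0,0,0,0,0,1]]'
python3 - <<'E'
from station import ctrl,get_image
import cv2,numpy as np
b=get_image("side")[:,:,::-1];a=get_image("top")[:,:,::-1];cv2.imwrite("pics/s4f.png",b);cv2.imwrite("pics/t4f.png",a)
cv2.imwrite("pics/s4.png",np.hstack([cv2.resize(b[130:270,270:410],(400,400),interpolation=2),cv2.resize(a[135:250,295:410],(400,400),interpolation=2)]))
E
```

```text
t: 8.78
tool_pos: [0.5295, -0.1947, 0.1695]
tool_rot: [2.827, 1.369, 0.0]
contact_force: [-1.0, 0.6, 3.8]
opening: 0.0854
grip_force: 1.5
t: 9.62
tool_pos: [0.5297, -0.1948, 0.1837]
tool_rot: [2.827, 1.369, 0.001]
contact_force: [-0.5, -0.5, 3.8]
opening: 0.0854
grip_force: 1.7
t: 10.45
tool_pos: [0.5295, -0.1946, 0.1829]
tool_rot: [-2.828, -1.369, -0.0]
contact_force: [-1.1, -1.0, 3.5]
opening: 0.085
grip_force: 1.5
```

View pics/s4.png

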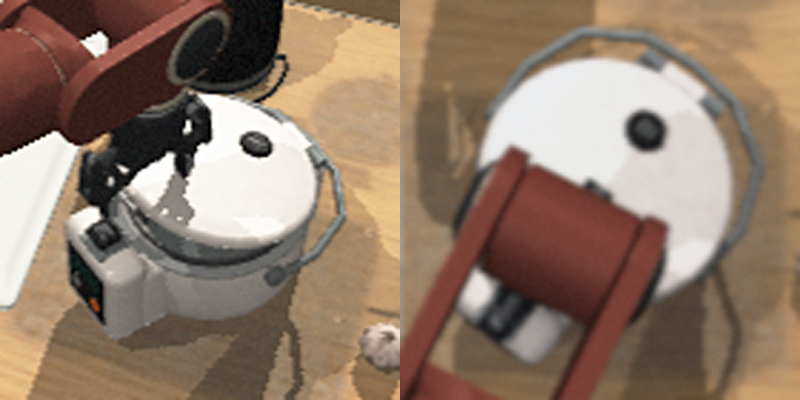

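Lid is open and held by the far fingertip (force 3.5 N), with the near finger off the key; cap at side (359.6,180.4), top (365.7,172.7). I'll check the angle.

```bash
python3 - <<'E'
from h import *
p0,e0=tri((363.7,175),(357.4,184.3));p,e=tri((365.7,172.7),(359.6,180.4));print(p0,p,e)
# expected pixel of cap per angle
y=np.radians(-38.3);ux=np.array([np.cos(y),np.sin(y),0]);k=np.array([.4885,-.1645,0]);C=k+.139*ux
def pt(r,z,a):return C+ux*(.119-r*np.cos(a)+z*np.sin(a))+np.array([0,0,.138+r*np.sin(a)+z*np.cos(a)])
for a in(0,.2,.24,.27,.3):
  print(a,np.round(proj("top",pt(.067,.021,a)),1),np.round(proj("side",pt(.067,.021,a)),1),"front rise",pt(.223,.011,a)[2]-.149)
o=[.5295,-.1946,.1829];tip=np.array(o)+.043*ux
print("tip cooker x",(tip-C)@ux)
# inverse: angle from tip height
for off in(.011,.013):
  r=[(a,abs(((pt(rr,.0175,a)-tip)@ux))+abs(pt(rr,.0175,a)[2]-tip[2]-off)) for a in np.arange(.1,.4,.005) for rr in np.arange(.15,.2,.001)]
  print(off,min(r,key=lambda q:q[1]))
E
```

```text
[ 0.63682672 -0.28239566  0.1553994 ] [ 0.64152618 -0.28675199  0.17107153] 2.766746280313079e-05
0 [364.  174.3] [357.8 183.2] front rise 2.7755575615628914e-17
0.2 [365.6 172.3] [359.6 179.9] front rise 0.04408399312355232
0.24 [366.  171.8] [360.  179.2] front rise 0.052692403416623346
0.27 [366.3 171.4] [360.3 178.7] front rise 0.059082590241634175
0.3 [366.6 171. ] [360.7 178.2] front rise 0.06540970746586042
tip cooker x -0.04516881995110987
0.011 (np.float64(0.22500000000000012), np.float64(0.0008099017120132681))
0.013 (np.float64(0.24000000000000013), np.float64(0.0005081151959884324))
```

```bash
python3 -m crank '[[0,0,-1.5,0,0,0,1],[0,0,-1.5,0,0,0,1],[0,0,-1.5,0,0,0,1],[0,0,-1.5,0,0,0,1],[0,0,0,0,0,0,1],[0,0,0,0,0,0,1],[0,0,0,0,0,0,1],[0,0,0,0,0,0,1],[0,0,0,0,0,0,1],[0,0,0,0,0,0,1]]'
python3 -m crank '[[0,0,0,0,0,0,1],[0,0,0,0,0,0,1],[0,0,0,0,0,0,1],[0,0,0,0,0,0,1],[0,0,0,0,0,0,1],[0,0,0,0,0,0,1],[0,0,0,0,0,0,1],[0,0,0,0,0,0,1],[0,0,0,0,0,0,1],[0,0,0,0,0,0,1]]'
python3 - <<'E'
from station import ctrl,get_image
from h import *
import cv2
for n,w in(("side",(340,165,380,200)),("top",(350,155,385,185))):
  for tag,im in(("0",cv2.imread(f"pics/{n}0.png")),("4",cv2.imread(f"pics/{n[0]}4f.png")),("now",get_image(n)[:,:,::-1])):
    if tag=="now":cv2.imwrite(f"pics/{n[0]}5f.png",im)
    g=im[w[1]:w[3],w[0]:w[2]].max(2)<90
    k,l,st,ct=cv2.connectedComponentsWithStats(g.astype(np.uint8));print(n,tag,[(st[i][4],np.round(ct[i]+w[:2],1)) for i in range(1,k) if 30<st[i][4]<250])
b=cv2.imread("pics/s5f.png");cv2.imwrite("pics/s5.png",cv2.resize(b[130:270,270:410],(560,560),interpolation=2))
E
```

```text
t: 11.38
tool_pos: [0.5295, -0.1947, 0.1891]
tool_rot: [2.827, 1.369, 0.0]
contact_force: [0.1, 0.1, 3.0]
opening: 0.0855
grip_force: 1.5
t: 12.22
tool_pos: [0.5295, -0.1946, 0.1889]
tool_rot: [2.828, 1.369, 0.0]
contact_force: [-0.1, -0.3, 3.4]
opening: 0.0854
grip_force: 1.4
side 0 [(np.int32(77), array([357. , 184.4]))]
side 4 [(np.int32(48), array([341.4, 173.2])), (np.int32(60), array([359.2, 180.8]))]
side now [(np.int32(52), array([341.4, 171.7])), (np.int32(56), array([359.5, 180. ]))]
top 0 [(np.int32(95), array([363.3, 174.8]))]
top 4 [(np.int32(88), array([365.3, 172.3]))]
top now [(np.int32(85), array([365.6, 172. ]))]
```

View pics/s5.png

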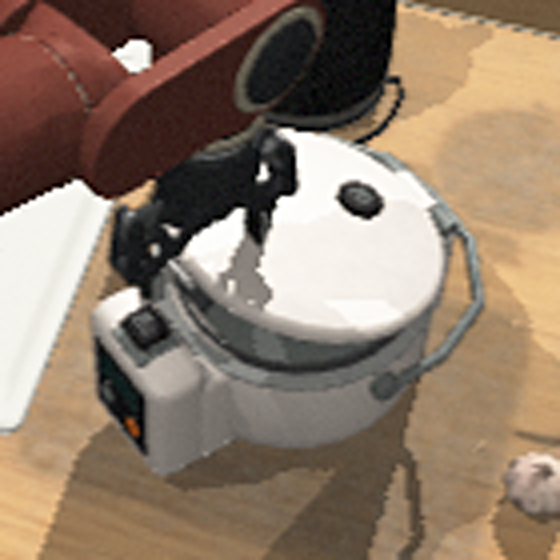

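The cap has shifted 4.4 px in the side view (4.5 px expected at 0.27 rad). The lid is steady under the fingertip at about 3.4 N and the key is free, so I'm handing in.

```bash
python3 -c "
from station import ctrl
print(ctrl.finish_job())"
```

```text
the job is handed in; nothing more can be done
None
```

I pressed the release key and trapped the lid under one fingertip, where it is held about 6 cm open at the front edge with a push of about 3.4 N. The fingers are off the key, and I handed the job in at about 12 s.

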